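# Clamp the screw jar and twist its cap off

### The job

On the repair bench, draw the slide of the jar clamp out of its housing until its pointer is at the long mark and the square jar is held snug, and leave it there. Then unscrew the jar's tight cap (anticlockwise seen from above) until its threads let go, and lift it just clear of the mouth. Finish still holding the cap in the gripper, level, no more than about three centimetres above the jar's mouth and not touching the jar, with the jar still standing clamped and the other things on the bench left alone.

Things in the scene. Friction and masses are not known exactly. Their poses are not given: they have to be found in the camera images.
- clamp: jar clamp fixed to the bench, steel base plate 100 x 290 x 8 mm. Origin on the bench under the jar pocket's centre; +y points from the pocket along the slide to its housing (56 mm wide, 48 mm high, y = 165 to 233 mm). Jar stop wall: face at y = -31 mm, 44 mm high; side lips at x = +-34 mm, 18 mm high. All of it is lower than 63 mm
- slide (a joint): how far the slide is drawn out of its housing (m), growing towards the jar (clamp -y). Starts 0 to 0.015; at 0.045 its pointer is at the long mark and its rubber-faced jaw (56 mm wide, 40 mm tall) touches the jar standing against the stop wall. A brake holds it wherever it is left: about 10 N to move, plus a return spring of 40 N/m
- post (a point): centre of the top of the slide's upright white finger post, 16 mm (clamp x) by 14 mm (clamp y), top 62 mm above the bench, rising from a 12 mm wide bar whose top is 25 mm above the bench; on the clamp's y axis at y = 136 mm minus the slide's value. Pinch it from above across clamp x and draw it along clamp -y
- mark (a point): centre of the long mark on the clamp's scale plate, on the base plate beside the slide at clamp y = 91 mm; a steel pointer level with the finger post's centre moves over it
- jar: square clear jar, body 62 x 62 x 60 mm with brass screws in it, round 38 mm neck with three short threads, mouth 85 mm above the origin. Origin at the centre of its underside, z up. It stands loose on the clamp's 8 mm plate, 1 to 8 mm off the stop wall until clamped; 0.3 to 0.55 kg
- cap: the jar's round grey ribbed cap, 57 mm across, 24 mm tall; origin at its underside's centre, z up. Screwed down: 70 mm above the jar's origin, x axis within 0.06 rad of the jar's. Springy seal: about 0.3 N m to turn. Anticlockwise from above by 1.1 rad frees it (it springs up 4 mm), at 1.7 rad it meets the next threads: lift at 1.2 to 1.5, one grasp. 10 mm of neck is free below it
- switch_case: a sealed switch's opened black plastic case, 40 x 66 x 13 mm, copper and brass parts inside, lying by the clamp; a bystander, origin at the centre of its underside
- t_slider: a small white plastic T-shaped switch slider, 32 x 34 x 8 mm, lying by the clamp; a bystander, origin at the centre of its underside
- terminals: a steel terminal block with three pins, 27 x 40 x 10 mm, lying by the clamp; a bystander, origin at the centre of its underside
- screw: a dark steel screw standing on its head, head 18 mm across, 26 mm tall, by the clamp; a bystander, origin at the centre of its underside
- driver: a black-handled screwdriver lying on the mat on the robot's left; a bystander, origin at the centre of its underside
- flux: a closed round paste jar, 56 mm across, 85 mm tall, standing on the robot's right; a bystander, origin at the centre of its underside
- tray: an open grey parts tray, 100 x 140 x 28 mm, on the robot's right; a bystander, origin at the centre of its underside
Things that resemble listed ones, but are neither listed nor needed, are in the scene too. Of the things that look like the cap, the middle-sized one is meant.

How it is judged (in metres and radians):
On the way, in this order (a step that is already met when the one before it is completed fails the run):
1. the clamp's slide is drawn out to its mark, bracing the jar, with the cap still screwed down (value of joint slide above 0.042 m and z of jar in the frame of clamp below 0.013 m and angle between jar's own z axis and vertical below 0.08 rad and horizontal distance between jar and clamp below 0.012 m and z of cap in the frame of jar below 0.074 m and angle between the x axis of cap and the x axis of jar, either way round below 0.3 rad), for 0.2 s.
2. the cap is turned until its threads disengage while the jar stays clamped (value of joint slide above 0.042 m and z of jar in the frame of clamp below 0.013 m and angle between jar's own z axis and vertical below 0.08 rad and horizontal distance between jar and clamp below 0.012 m and angle between the x axis of cap and the x axis of jar, either way round above 0.85 rad), for 0.2 s.
At the end, for the whole second after the job is handed in: The slide is within 3 mm of its mark, the jar stands upright in the pocket (within 12 mm of its centre, not lifted 5 mm), and the fingers hold the cap still, level within 0.2 rad, over the jar (within 18 mm of its axis), its underside 2 to 40 mm above the mouth, not touching the jar (value of joint slide above 0.042 m and z of jar in the frame of clamp below 0.013 m and angle between jar's own z axis and vertical below 0.08 rad and horizontal distance between jar and clamp below 0.012 m and z of cap in the frame of jar between 0.087 and 0.125 m and horizontal distance between cap and jar below 0.018 m and angle between cap's own z axis and vertical below 0.2 rad and contact force between cap and the fingers above 2 N and contact force between cap and jar below 0.1 N and linear speed of cap below 0.03 m/s); the arm keeps its last pose, push and grip.
It fails at once if the cap comes loose while the jar is not clamped (value of joint slide below 0.038 m and z of cap in the frame of jar above 0.078 m).
It fails at once if the jar is lifted out of the clamp or tipped (z of jar in the frame of clamp above 0.025 m or angle between jar's own z axis and vertical above 0.3 rad).
It fails at once if another thing on the bench is pushed away (distance of any of switch_case, t_slider, terminals, screw, driver, flux, tray from where it was at the start of the episode above 0.03 m).
It also fails if it takes over 51 s, if anything falls off the work surface, if the arm or the gripper's body presses on something with over 40 N, if the wrist force passes 120 N, or if a joint passes its speed limit or range.

### The arm

A 6-joint arm with a two-finger parallel gripper is mounted at the origin on the work surface. World frame = base frame: x ahead of the robot, y to its left, z up, the work surface at z = 0. Lengths are in mm, angles in rad, forces in N, time in s.
With the tool pointing down it reaches from about 250 to 775 mm from the base axis. Payload 8.9 kg.
Tool frame: the origin (TCP) lies midway between the tips of the shut fingers; the grasp point (between the pads) lies 19 mm behind it; z points along the fingers, y is the line along which they close (so a half turn about z gives the same grasp; the last joint's range is limited). The gripper opens to 85 mm and grips with 20 to 120 N. Pads are 22 mm wide; open, the fingers measure 114 mm over their backs; the gripper's body (76 mm by 85 mm) begins 54 mm behind the grasp point. The pads swing forward as they close: fully open they stand 13 mm farther back than shut.
Start: joints at [-1.308, 0.291, -0.153, 1.127, 0, 1.431], TCP at [205.316, -483.186, 231.305] pointing down, gripper open.
Joint ranges: [-2.52, 2.52], [-0.91, 1.74], [-1.3, 1.37], [-1.96, 2.02], [-1.52, 1.47], [-3.14, 3.14]. Speed limits (rad/s): [2.22, 2.22, 2.79, 3.14, 3.14, 3.14].

### API

Orientations are given as a unit quaternion [x, y, z, w].
In Python, from bench import manip gives the robot as it stands. The module is installed in compiled form; this text tells all that it offers.
- The arm moves only by the tool move_arm, never from a script. Its argument "rows" is a list of rows, each an object of numbers: "tx", "ty", "tz": the shift along the tool's x, y, z in mm; "turn": the turn about the tool's z in degrees; "grip": the finger opening in mm, from 0 to 85.4. In form: [{"tx": .., "ty": .., "tz": .., "turn": .., "grip": ..}, ...]. A call has 1 to 20 rows; each row is the pose to reach, as a shift and turn from the pose commanded when the call began, along the tool's axes at that moment; what a row does not reach only later rows make up. A row lasts 1/8 s, in which the tool goes at most 62.5 mm and 10.7 degrees, less where a joint would pass 70% of its speed; a pose out of reach is approached as far as the arm can. A call with a gripper value outside its range is refused whole. The fingers move at their own pace and stop on an object; "newtons" is the grip in N (left out, the last holds). Time passes only in rows, so rows that repeat a pose let the fingers close. It gives the time, the measured TCP pose, the force, the opening and the grip force at its end, in the units of the state.
- manip.observe(): the state, without advancing time (a new reading comes with each control period).
- manip.camera(name): name is "scene" or "top" or "wrist"; returns the picture (420x560x3 uint8, blue, green, red); there is no depth.
- manip.camera_info(name): a dict with "camera_matrix" (3x3 intrinsics, pixels), "xyz" and "orientation" of the camera in the world; the wrist camera has in their place "T_tool_cam" (4x4, takes a point from camera to tool coordinates, whose origin is the TCP and whose axes are the flange's). Camera axes: x right, y up, looking along -z (the intrinsics and any distortion apply to the point x, -y, -z); pixel columns grow to the right and rows downward; lengths in mm; the calibration is good to about 2 mm. A picture is of the moment at which its call begins: read the wrist's pose just before it. camera_info takes no time and is no camera call.
- manip.finish_job(): hands the job in; it is judged then, once.
The state is a dict: "t": time; "joint_pos": joint angles; "dq": joint speeds; "tau": joint torques, N m; "tool_pos": TCP position; "orientation": TCP orientation; "ft_force": force on the tool from outside, world axes, zero at the start; "torque": the same for the moment, N m; "width": finger opening in mm; "grip_force": force on a finger pad.
Only numpy, scipy, OpenCV 4.12 (cv2) and the standard library are available. Lean on these libraries where they do the work, as an engineer would, in place of code of your own. Each camera call takes 0.05 s, during which the arm holds its last target. There are 200 camera calls.

## Working session

There is one attempt and no reset: what is moved stays moved. The work goes in short steps, Python scripts to look and compute and a tool call to move; the robot and the scene stay as the last step left them, time stands still between calls to the robot, and variables do not carry over. Pictures are saved under pics/ and viewed, at most 14 in all, crops included, and the job is handed in when it is done.

Besides the shell and the picture viewer there is one more tool, called after "Request:" as name(argument=value, ...), one argument or row to a line, values as JSON. move_arm: Moves the arm, as the interface text tells. Its arguments: {"type":"object","properties":{"rows":{"type":"array"},"newtons":{"type":"number"}},"required":["rows"]}

```bash
mkdir -p pics; cat > h.py <<'E'
import numpy as np, cv2
from bench import manip
from scipy.spatial.transform import Rotation as R
def cam(name):
    s=manip.observe(); i=manip.camera_info(name); K=np.array(i["camera_matrix"])
    if name=="wrist":
        T=np.array(i["T_tool_cam"]); Rt=R.from_quat(s["orientation"]).as_matrix()
        return K,Rt@T[:3,:3],Rt@T[:3,3]+np.array(s["tool_pos"]),i
    return K,R.from_quat(i["orientation"]).as_matrix(),np.array(i["xyz"]),i
def snap(name,fn):
    c=cam(name); im=manip.camera(name); cv2.imwrite("pics/"+fn,im); np.savez("pics/"+fn+".npz",K=c[0],R=c[1],C=c[2]); return im
def ray(fn,u,v):
    d=np.load("pics/"+fn+".npz"); p=np.linalg.inv(d["K"])@[u,v,1]
    return d["C"],d["R"]@np.array([p[0],-p[1],-p[2]])
def onz(fn,u,v,z):
    C,d=ray(fn,u,v); return C+d*(z-C[2])/d[2]
def tri(a,b):
    (C1,d1),(C2,d2)=ray(*a),ray(*b); M=np.stack([d1,-d2],1)
    x=np.linalg.lstsq(M,C2-C1,rcond=None)[0]; p,q=C1+d1*x[0],C2+d2*x[1]; return (p+q)/2,np.linalg.norm(p-q)
def proj(fn,P):
    d=np.load("pics/"+fn+".npz"); c=d["R"].T@(np.array(P)-d["C"]); q=d["K"]@np.array([c[0],-c[1],-c[2]]); return q[:2]/q[2]
E
python3 -c "
from h import *
for n in ['scene','top','wrist']:
    snap(n,n+'0.png'); i=manip.camera_info(n); print({k:np.round(v,2).tolist() if k!='distortion' else v for k,v in i.items() if not isinstance(v,str)})
s=manip.observe(); print(s)
"
```

```text
{'camera_matrix': [[530.92, 0.0, 278.13], [0.0, 530.92, 216.87], [0.0, 0.0, 1.0]], 'xyz': [1106.01, 472.39, 1240.27], 'orientation': [0.12, 0.25, 0.88, 0.39]}
{'camera_matrix': [[524.24, 0.0, 285.6], [0.0, 524.24, 205.48], [0.0, 0.0, 1.0]], 'xyz': [443.99, 6.0, 1266.61], 'orientation': [0.02, -0.04, -0.71, 0.71]}
{'camera_matrix': [[343.65, 0.0, 279.41], [0.0, 343.65, 207.42], [0.0, 0.0, 1.0]], 'T_tool_cam': [[-0.0, 0.96, 0.29, 74.94], [1.0, 0.0, -0.0, 0.51], [-0.0, 0.29, -0.96, -142.15], [0.0, 0.0, 0.0, 1.0]]}
{'t': 0.15, 'joint_pos': array([-1.30829848e+00,  2.91139373e-01, -1.53941612e-01,  1.12672226e+00,
       -3.16673352e-05,  1.43150876e+00]), 'dq': array([ 4.31728800e-04, -1.77428397e-03,  2.33312534e-03,  5.27217292e-05,
       -2.49852588e-04, -7.21380697e-04]), 'tau': array([ 1.44996589e-03, -5.37369633e+01,  3.31521177e+01,  1.14706127e-02,
       -2.16283825e-04, -1.34276846e-05]), 'tool_pos': array([ 205.21873968, -482.86036562,  230.87444948]), 'orientation': array([ 9.79888708e-01,  1.99544146e-01, -4.67995821e-05, -5.01527593e-04]), 'ft_force': array([ 0.05315136, -1.05732025,  0.20889902]), 'torque': array([-0.00494142, -0.01437813, -0.06437294]), 'grip_force': 0.0, 'width': 85.23839995482139}
```

View pics/top0.png

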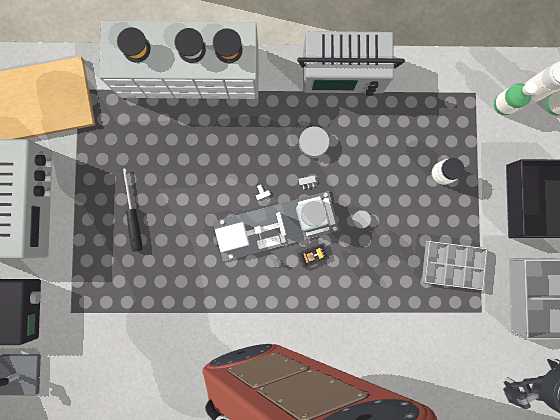

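View pics/scene0.png

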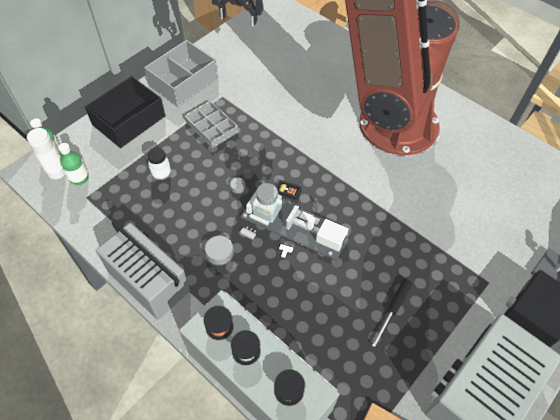

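The top view shows the jar with its cap at about (313,213), the slide housing at (232,236), and two spare lids at (314,142) and (361,219). I'll zoom in on both views.

```bash
python3 -c "
from h import *
a=cv2.imread('pics/top0.png')[175:275,205:345]; b=cv2.imread('pics/scene0.png')[170:270,225:365]
f=lambda x:cv2.resize(x,None,fx=4,fy=4,interpolation=cv2.INTER_CUBIC)
cv2.imwrite('pics/c0.png',cv2.resize(np.vstack([f(a),f(b)]),(560,800))[:,:] if 0 else np.hstack([f(a),f(b)])[:, :])
im=np.hstack([cv2.resize(a,None,fx=2.85,fy=2.85,interpolation=2),cv2.resize(b,None,fx=2.85,fy=2.85,interpolation=2)]);print(im.shape);cv2.imwrite('pics/c0.png',im)
for p,z in [((313,213),102),((232,236),48),((279,222),62),((278,222),62)]: print(p,onz('top0.png',*p,z).round())
"
```

```text
(285, 798, 3)
(313, 213) [522. -79. 102.]
(232, 236) [471. 106.  48.]
(279, 222) [503.  -3.  62.]
(278, 222) [503.  -1.  62.]
```

View pics/c0.png

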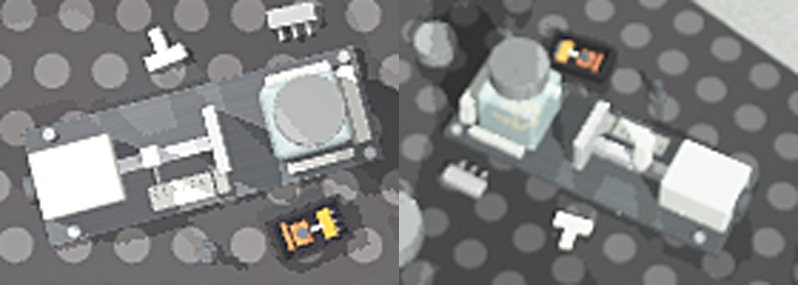

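```bash
python3 -c "
from h import *
print('post',onz('top0.png',257.6,229.7,62).round(),tri(('top0.png',257.6,229.7),('scene0.png',307.8,219)))
print('cap',onz('top0.png',314,214.3,102).round(),tri(('top0.png',314,214.3),('scene0.png',267.5,191)))
s=manip.observe();M=R.from_quat(s['orientation']).as_matrix();print(M.round(3))
print((M.T@(np.array([500,20,210])-s['tool_pos'])).round())
"
```

```text
post [486.  46.  62.] (array([487.41312758,  43.55756046,  58.96675626]), np.float64(6.046179776490773))
cap [519. -81. 102.] (array([517.70944926, -79.2864752 , 101.50655906]), np.float64(3.752721156969149))
[[ 0.92   0.391 -0.   ]
 [ 0.391 -0.92   0.001]
 [ 0.    -0.001 -1.   ]]
[ 468. -348.   21.]
```

Request:
move_arm(
  rows=[
    {"tx":50,"ty":-35,"tz":0,"turn":-8,"grip":85},
    {"tx":95,"ty":-70,"tz":0,"turn":-16,"grip":85},
    {"tx":140,"ty":-105,"tz":0,"turn":-24,"grip":85},
    {"tx":190,"ty":-140,"tz":0,"turn":-32,"grip":80},
    {"tx":235,"ty":-175,"tz":5,"turn":-40,"grip":75},
    {"tx":280,"ty":-210,"tz":5,"turn":-48,"grip":70},
    {"tx":330,"ty":-245,"tz":10,"turn":-56,"grip":65},
    {"tx":375,"ty":-280,"tz":10,"turn":-64,"grip":60},
    {"tx":420,"ty":-315,"tz":15,"turn":-73,"grip":55},
    {"tx":468,"ty":-348,"tz":20,"turn":-82,"grip":50},
    {"tx":468,"ty":-348,"tz":20,"turn":-82,"grip":45},
    {"tx":468,"ty":-348,"tz":20,"turn":-82,"grip":45},
    {"tx":468,"ty":-348,"tz":20,"turn":-82,"grip":45},
  ],
)

```text
t: 1.78
tool_pos: [499.5, 19.2, 211.4]
orientation: [0.609, 0.793, -0.0, -0.0]
ft_force: [-0.6, -0.6, 0.5]
width: 45.1
grip_force: 0.0
```

```bash
python3 -c "
from h import *
snap('wrist','w1.png'); s=manip.observe(); print(s['t'],s['tool_pos'],s['joint_pos'].round(2),R.from_quat(s['orientation']).as_matrix().round(3))"
```

```text
1.825 [499.59245073  19.12259409 211.47496259] [-0.11  0.26 -0.25  1.06 -0.    1.2 ] [[-0.257  0.966  0.   ]
 [ 0.966  0.257 -0.   ]
 [-0.     0.    -1.   ]]
```

View pics/w1.png

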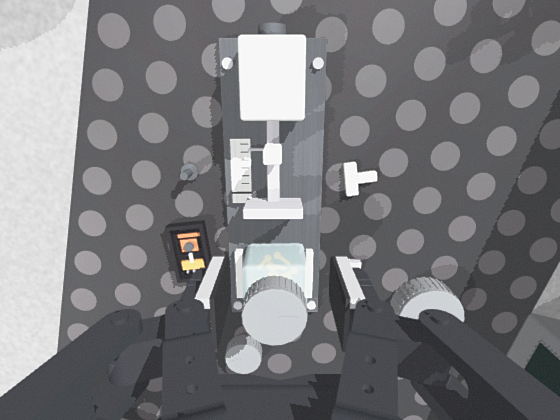

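The wrist view shows the post top at (272,154), the housing top from (240,37) to (305,121), the pointer at about (258,150), and the cap at about (274,310). The view lines up with the clamp axis.

```bash
python3 -c "
from h import *
im=cv2.imread('pics/w1.png'); g=im.min(2)
m=(g>225).astype('uint8')
n,l,st,c=cv2.connectedComponentsWithStats(m)
for i in range(1,n):
  if st[i,4]>80 and st[i,1]<230: print(st[i],c[i].round(1))
P=onz('w1.png',272,154,62); print('post',P, tri(('w1.png',272,154),('top0.png',257.6,229.7)),tri(('w1.png',272,154),('scene0.png',307.8,219)))
a,b=onz('w1.png',272.3,121,48),onz('w1.png',272.3,37,48); print('housing',a,b,np.degrees(np.arctan2(*(b-a)[[1,0]])))
for q in [(240,37),(305,37),(305.5,121),(239,121)]: print(onz('w1.png',*q,48).round(1))
C=onz('w1.png',274,306,102);print('cap',C, tri(('w1.png',274,306),('top0.png',314,214.3)))
"
python3 -c "
import cv2
im=cv2.imread('pics/w1.png')[110:350,170:370];cv2.imwrite('pics/c1.png',cv2.resize(im,None,fx=2.5,fy=2.5,interpolation=2))"
```

```text
[   0    0   89  157 5581] [47.1 75.9]
[ 238   35   68   85 5589] [271.9  76.6]
[313  58  10  11  87] [317.7  62.8]
[  0 117  62  59 780] [ 22.2 146. ]
[263 142  19  60 752] [272.7 168.9]
[231 156  20  36 400] [238.3 169.2]
[344 162  33  34 594] [356.3 177.7]
[ 10 176  20  14 101] [ 20.2 183.2]
[  0 201  21   9 101] [ 10.8 205.2]
[ 26 203  30  18 123] [ 43.1 211.6]
[243 208  60  11 630] [272.6 213.1]
post [485.54533958  48.75153102  62.        ] (array([485.95541893,  46.4504209 ,  46.27781017]), np.float64(0.27573962557497317)) (array([487.11947057,  44.34371534,  57.29927941]), np.float64(7.94480303858653))
housing [478.90529341  74.32138405  48.        ] [462.38057422 138.05217176  48.        ] 104.53607448469276
[437.2 131.4  48. ]
[487.9 144.8  48. ]
[506.6  81.7  48. ]
[451.1  66.9  48. ]
cap [518.43399681 -68.38615949 102.        ] (array([520.93912277, -82.29792333,  80.21642422]), np.float64(1.5708349667246628))
```

View pics/c1.png

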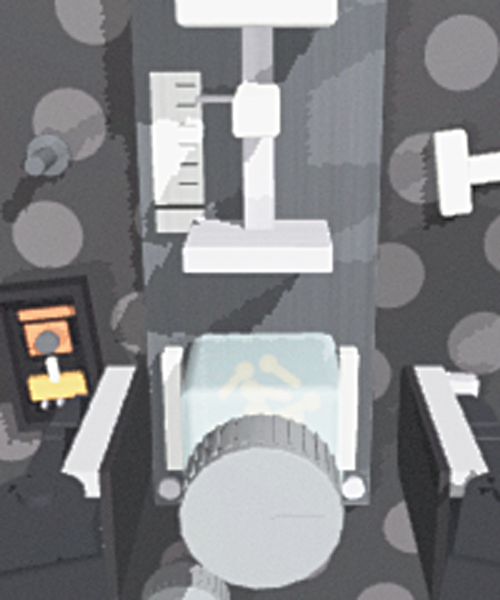

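```bash
python3 -c "
from h import *
P=onz('w1.png',272.5,156.5,62); print('post',P.round(1), tri(('w1.png',272.5,156.5),('scene0.png',307.8,219)))
for z in (62,40,25,15): print(z,proj('w1.png',[P[0],P[1],z]).round(1))
O=np.array([520.5,-86.5]);y=np.array([-.2515,.968]);x=np.array([y[1],-y[0]])
r=P[:2]-O; print('clamp xy',r@x,r@y)
for z in (9,12): 
  for v in (193,149): 
    q=onz('w1.png',245,v,z)[:2]-O; print(z,v,q@x,q@y)
s=manip.observe();M=R.from_quat(s['orientation']).as_matrix();print((M.T@(P-s['tool_pos'])).round(1))
im=cv2.imread('pics/w1.png'); print(im[140:200,236,1].tolist(), im[140:200,243,1].tolist())
"
```

```text
post [486.5  46.8  62. ] (array([487.63036615,  43.410187  ,  57.56578044]), np.float64(5.777145269115494))
62 [272.5 156.5]
40 [272.9 152.8]
25 [273.2 150.6]
15 [273.4 149.2]
clamp xy 0.6025334926542243 137.597667483876
9 193 -28.85899928863681 91.54027292659394
9 149 -27.779257136957725 136.8492677921366
12 193 -28.555906798539258 92.32831991979624
12 149 -27.48556646061952 137.24278843412998
[ 30.1  -5.5 149.5]
[227, 222, 222, 220, 221, 220, 222, 222, 221, 220, 221, 218, 219, 220, 221, 219, 220, 233, 250, 248, 247, 247, 247, 247, 247, 247, 247, 247, 247, 247, 247, 247, 247, 247, 247, 247, 247, 247, 247, 247, 248, 248, 249, 250, 229, 220, 214, 214, 215, 217, 223, 209, 71, 114, 228, 223, 217, 219, 217, 218] [223, 221, 220, 176, 150, 224, 222, 221, 219, 221, 222, 175, 147, 226, 223, 220, 220, 220, 215, 199, 223, 251, 248, 247, 247, 248, 252, 210, 221, 251, 248, 249, 250, 254, 235, 111, 178, 223, 221, 220, 221, 224, 217, 119, 225, 225, 221, 220, 220, 225, 226, 179, 64, 118, 231, 225, 220, 219, 221, 219]
```

The long mark reads clamp y ≈ 91.5 and the post ≈ 137, so the slide starts near 0. I'm going straight to the pinch.

Request:
move_arm(
  rows=[
    {"tx":30,"ty":-5.5,"tz":40,"turn":0.5,"grip":45},
    {"tx":30,"ty":-5.5,"tz":80,"turn":0.5,"grip":45},
    {"tx":30,"ty":-5.5,"tz":120,"turn":0.5,"grip":45},
    {"tx":30,"ty":-5.5,"tz":145,"turn":0.5,"grip":45},
    {"tx":30,"ty":-5.5,"tz":160,"turn":0.5,"grip":45},
    {"tx":30,"ty":-5.5,"tz":173,"turn":0.5,"grip":45},
    {"tx":30,"ty":-5.5,"tz":173,"turn":0.5,"grip":30},
    {"tx":30,"ty":-5.5,"tz":173,"turn":0.5,"grip":20},
    {"tx":30,"ty":-5.5,"tz":173,"turn":0.5,"grip":10},
    {"tx":30,"ty":-5.5,"tz":173,"turn":0.5,"grip":10},
    {"tx":30,"ty":-5.5,"tz":173,"turn":0.5,"grip":10},
  ],
  newtons=60,
)

```text
t: 3.2
tool_pos: [485.5, 47.0, 39.0]
orientation: [0.612, 0.791, -0.001, -0.0]
ft_force: [-7.6, -3.4, 7.7]
width: 14.7
grip_force: 58.9
```

```bash
python3 -c "
from h import *
im=snap('wrist','w2.png'); s=manip.observe(); print(s['t'],s['tool_pos'],s['width'],s['grip_force'],s['ft_force'])"
```

```text
3.25 [485.50281635  47.04200459  38.9706802 ] 14.602822314469641 58.91862094402313 [-7.8980934  -4.27525896  8.34438642]
```

View pics/w2.png

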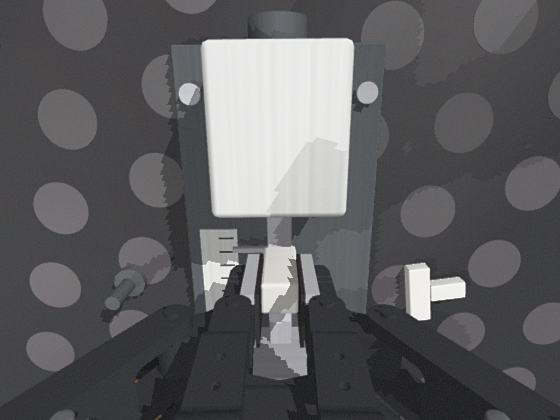

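The picture shows the fingers pinching the post, which is centred at about (279,280). Next I pull along tool −x.

Request:
move_arm(
  rows=[
    {"tx":-3},
    {"tx":-7},
    {"tx":-11},
    {"tx":-15},
    {"tx":-19},
    {"tx":-23},
    {"tx":-27},
    {"tx":-31},
    {"tx":-34},
    {"tx":-37},
    {"tx":-40},
    {"tx":-42},
    {"tx":-42},
  ],
  newtons=80,
)

```text
invalid input at $.rows[0]: expected keys tx, ty, tz, turn, grip
```

Request:
move_arm(
  rows=[
    {"tx":-3,"ty":0,"tz":0,"turn":0,"grip":10},
    {"tx":-7,"ty":0,"tz":0,"turn":0,"grip":10},
    {"tx":-11,"ty":0,"tz":0,"turn":0,"grip":10},
    {"tx":-15,"ty":0,"tz":0,"turn":0,"grip":10},
    {"tx":-19,"ty":0,"tz":0,"turn":0,"grip":10},
    {"tx":-23,"ty":0,"tz":0,"turn":0,"grip":10},
    {"tx":-27,"ty":0,"tz":0,"turn":0,"grip":10},
    {"tx":-31,"ty":0,"tz":0,"turn":0,"grip":10},
    {"tx":-34,"ty":0,"tz":0,"turn":0,"grip":10},
    {"tx":-37,"ty":0,"tz":0,"turn":0,"grip":10},
    {"tx":-40,"ty":0,"tz":0,"turn":0,"grip":10},
    {"tx":-40,"ty":0,"tz":0,"turn":0,"grip":10},
    {"tx":-40,"ty":0,"tz":0,"turn":0,"grip":10},
  ],
  newtons=80,
)

```text
t: 4.88
tool_pos: [495.3, 10.5, 39.0]
orientation: [0.612, 0.791, 0.0, -0.002]
ft_force: [-8.7, 8.3, 10.9]
width: 14.1
grip_force: 80.0
```

```bash
python3 -c "
from h import *
im=snap('wrist','w3.png'); s=manip.observe(); M=R.from_quat(s['orientation']).as_matrix();print(s['t'],s['tool_pos'],M.T@(s['tool_pos']-np.array([485.5,47,39])),s['width'],M.T@s['ft_force'])
# pointer / ticks
a=cv2.imread('pics/w2.png')[210:330,180:300];b=im[150:330,180:300]
cv2.imwrite('pics/c3.png',cv2.resize(b,None,fx=3,fy=3,interpolation=2))"
```

```text
4.925 [495.24028711  10.49637558  39.00835133] [-37.77981861   0.23464615  -0.13455599] 14.4272660993989 [  9.52164408  -6.4481139  -11.4373234 ]
```

View pics/c3.png

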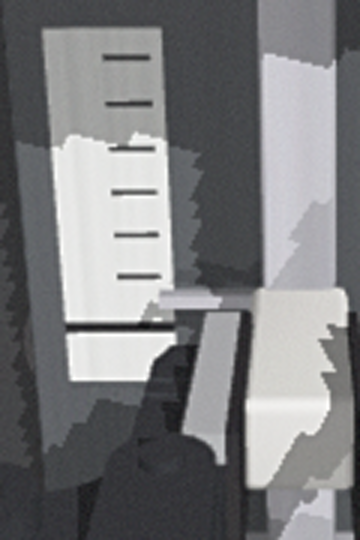

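The pointer is at crop row 298 and the long mark at 327. With ticks 43 px (7.5 mm) apart, about 6 mm remains.

Request:
move_arm(
  rows=[
    {"tx":-2,"ty":0,"tz":0,"turn":0,"grip":10},
    {"tx":-4,"ty":0,"tz":0,"turn":0,"grip":10},
    {"tx":-5,"ty":0,"tz":0,"turn":0,"grip":10},
    {"tx":-6,"ty":0,"tz":0,"turn":0,"grip":10},
    {"tx":-6,"ty":0,"tz":0,"turn":0,"grip":10},
    {"tx":-6,"ty":0,"tz":0,"turn":0,"grip":10},
  ],
)

```text
t: 5.68
tool_pos: [496.6, 5.6, 39.1]
orientation: [0.611, 0.791, 0.001, -0.002]
ft_force: [-8.5, 12.1, 12.4]
width: 14.0
grip_force: 80.2
```

```bash
cat > p.py <<'E'
from h import *
import sys
im=snap('wrist',sys.argv[1]); s=manip.observe(); M=R.from_quat(s['orientation']).as_matrix();print(s['t'],s['tool_pos'],M.T@(s['tool_pos']-np.array([485.5,47,39])),s['width'],M.T@s['ft_force'])
print('mark col 208',im[230:300,208,1].tolist()); print('ptr col 250',im[230:300,250,1].tolist())
E
python3 p.py w4.png
```

```text
5.725 [496.53670308   5.6278078   39.04704858] [-42.81750957   0.23954623  -0.26982813] 14.214203168641124 [ 14.06156493  -5.04732695 -12.22720911]
mark col 208 [225, 227, 226, 226, 227, 227, 226, 227, 224, 224, 223, 225, 223, 226, 225, 225, 226, 233, 237, 103, 39, 54, 132, 241, 233, 230, 229, 230, 229, 231, 230, 230, 230, 231, 231, 233, 232, 237, 241, 111, 90, 99, 96, 100, 95, 100, 97, 98, 96, 97, 101, 98, 98, 97, 95, 99, 97, 100, 94, 70, 66, 67, 69, 73, 70, 69, 70, 70, 74, 73]
ptr col 250 [68, 73, 70, 68, 70, 73, 73, 72, 60, 59, 58, 58, 55, 62, 58, 60, 90, 158, 178, 197, 198, 200, 191, 92, 157, 173, 168, 169, 170, 168, 169, 169, 167, 166, 167, 166, 168, 166, 168, 165, 170, 166, 167, 168, 167, 169, 166, 162, 167, 170, 167, 166, 165, 167, 168, 167, 166, 168, 167, 168, 166, 164, 166, 169, 172, 188, 186, 182, 152, 106]
```

Request:
move_arm(
  rows=[
    {"tx":-1,"ty":0,"tz":0,"turn":0,"grip":10},
    {"tx":-2,"ty":0,"tz":0,"turn":0,"grip":10},
    {"tx":-3,"ty":0,"tz":0,"turn":0,"grip":10},
    {"tx":-3,"ty":0,"tz":0,"turn":0,"grip":10},
    {"tx":-3,"ty":0,"tz":0,"turn":0,"grip":10},
  ],
)

```text
t: 6.35
tool_pos: [497.1, 3.6, 39.0]
orientation: [0.611, 0.791, 0.002, -0.003]
ft_force: [-8.5, 17.5, 14.0]
width: 14.1
grip_force: 80.3
```

```bash
python3 p.py w5.png
```

```text
6.4 [497.08888626   3.5321756   39.02638313] [-44.98435074   0.2257363   -0.33461982] 14.246798075429046 [ 17.55333903  -4.41966715 -13.58186349]
mark col 208 [227, 227, 225, 227, 226, 226, 226, 225, 225, 225, 226, 225, 225, 229, 234, 145, 49, 31, 90, 203, 234, 231, 228, 229, 229, 229, 230, 229, 231, 231, 230, 231, 231, 235, 237, 174, 99, 96, 97, 97, 98, 97, 102, 94, 100, 97, 98, 102, 99, 94, 99, 97, 99, 97, 102, 90, 72, 69, 66, 69, 69, 66, 68, 71, 67, 71, 69, 70, 71, 73]
ptr col 250 [71, 69, 74, 65, 71, 69, 67, 70, 69, 59, 57, 60, 62, 60, 58, 65, 117, 162, 176, 196, 199, 199, 193, 93, 160, 176, 170, 170, 168, 170, 167, 168, 168, 167, 170, 169, 172, 166, 168, 169, 168, 167, 170, 167, 167, 168, 168, 167, 169, 169, 170, 167, 167, 169, 167, 170, 167, 171, 166, 166, 170, 169, 169, 166, 175, 185, 184, 185, 151, 109]
```

Request:
move_arm(
  rows=[
    {"tx":-1,"ty":0,"tz":0,"turn":0,"grip":10},
    {"tx":-2,"ty":0,"tz":0,"turn":0,"grip":10},
    {"tx":-3,"ty":0,"tz":0,"turn":0,"grip":10},
    {"tx":-3,"ty":0,"tz":0,"turn":0,"grip":10},
    {"tx":-3,"ty":0,"tz":0,"turn":0,"grip":10},
  ],
)

```text
t: 7.02
tool_pos: [497.1, 3.5, 39.0]
orientation: [0.611, 0.792, 0.004, -0.005]
ft_force: [-10.9, 31.3, 18.5]
width: 14.4
grip_force: 81.0
```

```bash
python3 p.py w6.png
```

```text
7.075 [497.05243927   3.49715957  39.01129038] [-45.00676557   0.10184743  -0.58033288] 14.308856775402033 [ 32.93520286  -2.70751148 -18.8919415 ]
mark col 208 [227, 226, 226, 228, 227, 227, 227, 225, 225, 227, 225, 226, 224, 225, 232, 191, 63, 34, 87, 205, 233, 231, 228, 230, 230, 229, 230, 230, 231, 231, 231, 230, 232, 232, 237, 211, 103, 94, 96, 98, 98, 97, 99, 98, 100, 99, 99, 97, 98, 97, 101, 100, 97, 100, 100, 93, 71, 69, 67, 68, 69, 65, 68, 68, 68, 72, 71, 72, 69, 70]
ptr col 250 [74, 70, 71, 73, 68, 71, 76, 67, 69, 58, 58, 59, 61, 57, 60, 60, 99, 168, 167, 197, 198, 199, 194, 113, 155, 175, 170, 169, 170, 169, 171, 168, 168, 168, 169, 170, 167, 168, 167, 168, 168, 167, 169, 166, 169, 171, 169, 167, 168, 168, 163, 167, 168, 170, 169, 167, 168, 170, 170, 168, 166, 169, 170, 166, 173, 185, 185, 187, 151, 110]
```

Hard stop: the force jumped to 33 N with no travel, at 45.0 mm drawn, so the jar is snug. I'll ease off, release, rise and go above the cap.

Request:
move_arm(
  rows=[
    {"tx":3,"ty":0,"tz":0,"turn":0,"grip":10},
    {"tx":4,"ty":0,"tz":0,"turn":0,"grip":10},
    {"tx":4,"ty":0,"tz":0,"turn":0,"grip":30},
    {"tx":4,"ty":0,"tz":0,"turn":0,"grip":45},
    {"tx":4,"ty":0,"tz":0,"turn":0,"grip":45},
    {"tx":4,"ty":0,"tz":-20,"turn":0,"grip":45},
    {"tx":4,"ty":0,"tz":-60,"turn":0,"grip":45},
    {"tx":4,"ty":0,"tz":-110,"turn":0,"grip":60},
    {"tx":-20,"ty":0,"tz":-150,"turn":0,"grip":85},
    {"tx":-60,"ty":0,"tz":-160,"turn":0,"grip":85},
    {"tx":-90,"ty":0,"tz":-165,"turn":0,"grip":85},
    {"tx":-90,"ty":0,"tz":-165,"turn":0,"grip":85},
    {"tx":-90,"ty":0,"tz":-165,"turn":0,"grip":85},
  ],
)

```text
t: 8.7
tool_pos: [522.1, -89.5, 203.0]
orientation: [0.612, 0.791, -0.0, -0.0]
ft_force: [-0.4, 0.2, -0.1]
width: 85.1
grip_force: 0.0
```

```bash
python3 -c "
from h import *
im=snap('wrist','w7.png'); snap('top','top7.png'); s=manip.observe(); print(s['t'],s['tool_pos'],s['joint_pos'].round(2))"
```

```text
8.8 [521.99953731 -88.99118327 202.99709578] [-0.31  0.32 -0.19  1.06  0.    1.01]
```

View pics/w7.png

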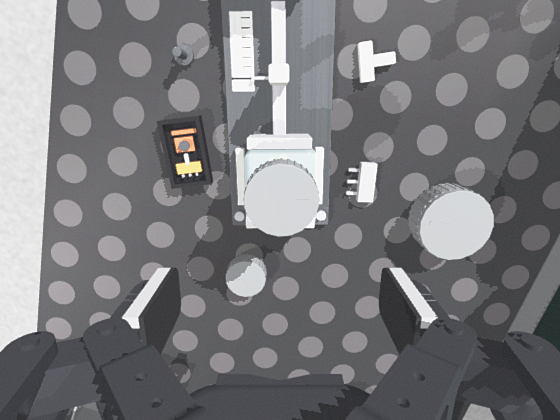

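The wrist view shows the pointer on the long mark (255,77), the jaw touching the jar, and the cap's top face centred at about (281.5,200).

```bash
python3 -c "
from h import *
s=manip.observe();M=R.from_quat(s['orientation']).as_matrix()
P=onz('w7.png',281.5,200,102); print('cap',P.round(1),(M.T@(P-s['tool_pos'])).round(1))
print(tri(('w7.png',281.5,200),('w1.png',274.8,310)))
for f in [(244,200),(319,200),(281.5,236)]: print(onz('w7.png',*f,102).round(1))
g=cv2.cvtColor(cv2.imread('pics/w7.png'),6)
c=cv2.HoughCircles(cv2.medianBlur(g,3)[140:250,220:340],3,1,60,param1=120,param2=15,minRadius=30,maxRadius=42);print(c+[220,140,0] if c is not None else 0)
"
```

```text
cap [522.5 -83.8 102. ] [  4.9   1.9 101. ]
(array([524.95946055, -92.31730554,  70.61820642]), np.float64(0.08323325764702584))
[495.8 -90.7 102. ]
[549.2 -76.9 102. ]
[ 529.6 -111.3  102. ]
[[[281.5 197.5  38. ]]]
```

Request:
move_arm(
  rows=[
    {"tx":3,"ty":2,"tz":30,"turn":0,"grip":85},
    {"tx":3,"ty":2,"tz":55,"turn":0,"grip":85},
    {"tx":3,"ty":2,"tz":55,"turn":0,"grip":85},
    {"tx":3,"ty":2,"tz":55,"turn":0,"grip":85},
  ],
)

```text
t: 9.3
tool_pos: [524.0, -86.1, 149.1]
orientation: [0.612, 0.791, 0.0, 0.0]
ft_force: [-0.9, 0.3, -0.8]
width: 84.9
grip_force: 0.0
```

```bash
python3 -c "
from h import *
im=snap('wrist','w8.png'); s=manip.observe(); print(s['t'],s['tool_pos'])
cv2.imwrite('pics/c8.png',im[120:420,130:430])"
```

```text
9.35 [524.30140773 -86.32131992 149.40762835]
```

View pics/c8.png

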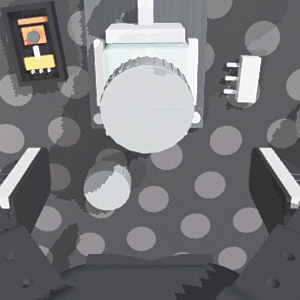

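The cap's top face is centred at about (277.5,229) in the full picture, 97 px wide.

```bash
python3 -c "
from h import *
s=manip.observe();M=R.from_quat(s['orientation']).as_matrix()
for r in (226,229):
  P=onz('w8.png',277.5,r,102); print('cap',P.round(1),(M.T@(P-s['tool_pos'])).round(1))
  print(tri(('w8.png',277.5,r),('w7.png',281.5,199)))
print(onz('w8.png',229,229,102)-onz('w8.png',326,229,102))
for a in (100,102,104): print(proj('w8.png',[520.5,-86.5,a]))
print(proj('w7.png',[520.5,-86.5,102]))
"
```

```text
cap [522.  -81.6 102. ] [ 5.2 -1.1 47.4]
(array([523.49549227, -87.42012776,  85.74818228]), np.float64(0.0922062589897489))
cap [522.5 -83.4 102. ] [ 3.3 -1.1 47.4]
(array([522.02815043, -81.86893279, 106.29683466]), np.float64(0.12689866466503757))
[-55.18188509 -14.26597807   0.        ]
[273.00495114 231.69903588]
[272.95064973 232.92565938]
[272.89531413 234.1756443 ]
[277.96063056 202.79800448]
```

Width check at z = 102 gives 57.0 mm, so the height is confirmed. Descending to grip.

Request:
move_arm(
  rows=[
    {"tx":2.5,"ty":-1,"tz":20,"turn":0,"grip":85},
    {"tx":2.5,"ty":-1,"tz":40,"turn":0,"grip":85},
    {"tx":2.5,"ty":-1,"tz":60,"turn":0,"grip":85},
    {"tx":2.5,"ty":-1,"tz":73,"turn":0,"grip":85},
    {"tx":2.5,"ty":-1,"tz":79,"turn":0,"grip":85},
    {"tx":2.5,"ty":-1,"tz":79,"turn":0,"grip":70},
    {"tx":2.5,"ty":-1,"tz":79,"turn":0,"grip":60},
    {"tx":2.5,"ty":-1,"tz":79,"turn":0,"grip":50},
    {"tx":2.5,"ty":-1,"tz":79,"turn":0,"grip":50},
    {"tx":2.5,"ty":-1,"tz":79,"turn":0,"grip":50},
  ],
  newtons=60,
)

```text
t: 10.6
tool_pos: [522.2, -84.4, 70.1]
orientation: [0.612, 0.791, -0.0, 0.0]
ft_force: [-2.0, -0.2, 6.0]
width: 55.1
grip_force: 62.1
```

```bash
python3 -c "
from h import *
im=snap('wrist','w9.png'); s=manip.observe(); print(s['t'],s['tool_pos'],s['width'],s['grip_force'],s['ft_force'],s['torque'])"
```

```text
10.65 [522.2211068  -84.49052553  70.08902693] 54.690348914931285 62.07289209589362 [-3.57456848  0.50199711  4.85953135] [-0.04469683  0.45417287  0.01007224]
```

View pics/w9.png

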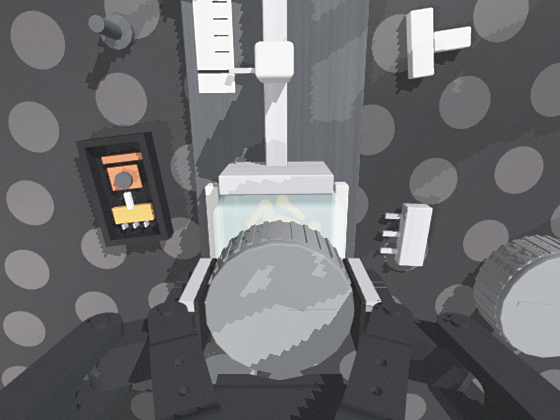

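The cap is gripped at 55 mm, centred around (279,300). I'll unscrew with negative turn, which is anticlockwise from above.

Request:
move_arm(
  rows=[
    {"tx":0,"ty":0,"tz":0,"turn":0,"grip":45},
    {"tx":0,"ty":0,"tz":0,"turn":0,"grip":45},
    {"tx":0,"ty":0,"tz":0,"turn":-3,"grip":45},
    {"tx":0,"ty":0,"tz":0,"turn":-6,"grip":45},
    {"tx":0,"ty":0,"tz":0,"turn":-9,"grip":45},
    {"tx":0,"ty":0,"tz":0,"turn":-12,"grip":45},
    {"tx":0,"ty":0,"tz":0,"turn":-16,"grip":45},
    {"tx":0,"ty":0,"tz":0,"turn":-20,"grip":45},
    {"tx":0,"ty":0,"tz":0,"turn":-24,"grip":45},
    {"tx":0,"ty":0,"tz":0,"turn":-28,"grip":45},
    {"tx":0,"ty":0,"tz":0,"turn":-32,"grip":45},
    {"tx":0,"ty":0,"tz":0,"turn":-36,"grip":45},
    {"tx":0,"ty":0,"tz":0,"turn":-40,"grip":45},
    {"tx":0,"ty":0,"tz":0,"turn":-40,"grip":45},
  ],
  newtons=90,
)

```text
t: 12.4
tool_pos: [523.2, -84.4, 70.8]
orientation: [0.304, 0.953, 0.0, 0.001]
ft_force: [-1.0, 1.0, 10.7]
width: 54.5
grip_force: 93.4
```

```bash
python3 -c "
from h import *
im=snap('wrist','w10.png'); s=manip.observe(); print(s['t'],s['tool_pos'],s['width'],s['grip_force'],s['ft_force'],s['torque'],s['joint_pos'].round(2))"
```

```text
12.45 [523.16463459 -84.4073772   70.78260787] 54.55250471605589 93.44947046600282 [-2.26686271  0.62475873 10.51156175] [0.18493369 0.36581873 0.03837775] [-0.3   0.44 -0.39  0.74  0.    0.32]
```

View pics/w10.png

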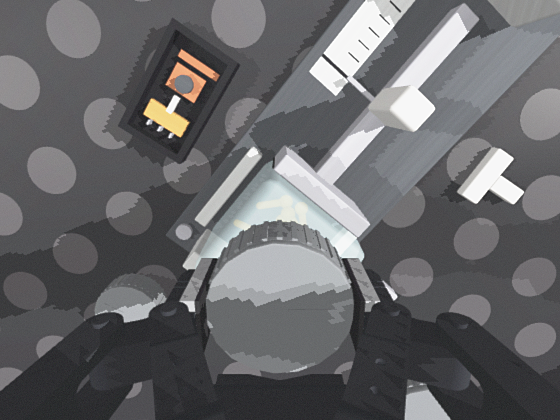

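The jar stays square in the clamp and the grip is steady. I continue to about 77°.

Request:
move_arm(
  rows=[
    {"tx":0,"ty":0,"tz":0,"turn":-4,"grip":45},
    {"tx":0,"ty":0,"tz":0,"turn":-8,"grip":45},
    {"tx":0,"ty":0,"tz":0,"turn":-12,"grip":45},
    {"tx":0,"ty":0,"tz":0,"turn":-16,"grip":45},
    {"tx":0,"ty":0,"tz":0,"turn":-20,"grip":45},
    {"tx":0,"ty":0,"tz":-1,"turn":-24,"grip":45},
    {"tx":0,"ty":0,"tz":-2,"turn":-28,"grip":45},
    {"tx":0,"ty":0,"tz":-3,"turn":-32,"grip":45},
    {"tx":0,"ty":0,"tz":-4,"turn":-36,"grip":45},
    {"tx":0,"ty":0,"tz":-4,"turn":-37,"grip":45},
    {"tx":0,"ty":0,"tz":-4,"turn":-37,"grip":45},
    {"tx":0,"ty":0,"tz":-4,"turn":-37,"grip":45},
    {"tx":0,"ty":0,"tz":-4,"turn":-37,"grip":45},
  ],
)

```text
t: 14.08
tool_pos: [522.1, -84.2, 73.3]
orientation: [-0.013, 1.0, 0.0, -0.0]
ft_force: [-0.7, -0.0, -0.8]
width: 54.5
grip_force: 94.5
```

```bash
python3 -c "
from h import *
im=snap('wrist','w11.png'); s=manip.observe(); print(s['t'],s['tool_pos'],s['orientation'],s['width'],s['grip_force'],s['ft_force'],s['torque'],s['joint_pos'].round(2))
f=lambda n:cv2.imread('pics/'+n)[210:390,170:390]
e=[cv2.resize(cv2.createCLAHE(4).apply(cv2.cvtColor(f(n),6)),None,fx=1.8,fy=1.8,interpolation=2) for n in ('w9.png','w11.png')]
cv2.imwrite('pics/c11.png',np.hstack(e))"
```

```text
14.125 [522.05792751 -84.2078035   73.2732403 ] [-1.31188482e-02  9.99913944e-01  9.63543245e-06 -1.97864242e-05] 54.38361855758626 94.52190862968564 [-0.1824319   0.36955085 -0.62703923] [ 0.03288758 -0.00264823 -0.01499411] [-0.3   0.44 -0.38  0.75  0.   -0.32]
```

View pics/c11.png

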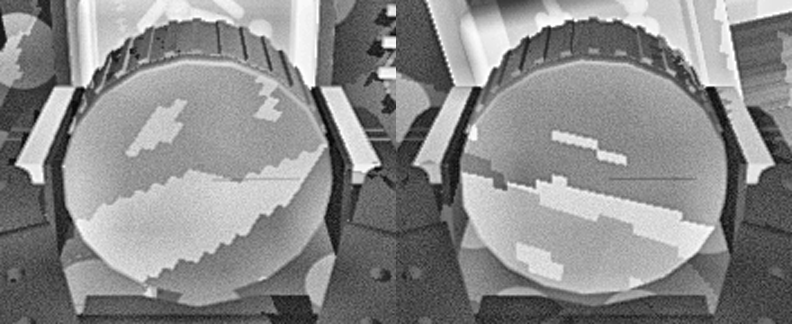

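The line on the cap top hasn't moved relative to the fingers, so there was no slip over the 77°, and forces are near zero. Lifting straight up.

Request:
move_arm(
  rows=[
    {"tx":0,"ty":0,"tz":-2,"turn":0,"grip":45},
    {"tx":0,"ty":0,"tz":-4,"turn":0,"grip":45},
    {"tx":0,"ty":0,"tz":-6,"turn":0,"grip":45},
    {"tx":0,"ty":0,"tz":-8,"turn":0,"grip":45},
    {"tx":0,"ty":0,"tz":-11,"turn":0,"grip":45},
    {"tx":0,"ty":0,"tz":-14,"turn":0,"grip":45},
    {"tx":0,"ty":0,"tz":-17,"turn":0,"grip":45},
    {"tx":0,"ty":0,"tz":-20,"turn":0,"grip":45},
    {"tx":0,"ty":0,"tz":-23,"turn":0,"grip":45},
    {"tx":0,"ty":0,"tz":-26,"turn":0,"grip":45},
    {"tx":0,"ty":0,"tz":-28,"turn":0,"grip":45},
    {"tx":0,"ty":0,"tz":-28,"turn":0,"grip":45},
    {"tx":0,"ty":0,"tz":-28,"turn":0,"grip":45},
    {"tx":0,"ty":0,"tz":-28,"turn":0,"grip":45},
  ],
)

```text
t: 15.88
tool_pos: [522.0, -84.2, 101.2]
orientation: [-0.013, 1.0, 0.0, -0.0]
ft_force: [0.3, 0.4, -1.3]
width: 54.4
grip_force: 94.5
```

```bash
python3 -c "
from h import *
im=snap('wrist','w12.png'); b=snap('scene','s12.png'); s=manip.observe(); print(s['t'],s['tool_pos'],s['width'],s['grip_force'],s['ft_force'],np.abs(s['dq']).max())
b=cv2.resize(b[150:270,220:370],(525,420),interpolation=2)
cv2.imwrite('pics/c12.png',np.hstack([b,cv2.resize(im,(270,203)) if 0 else cv2.copyMakeBorder(cv2.resize(im,(270,203)),0,217,0,0,0)]))"
```

```text
15.975 [522.01621227 -84.21167807 101.2309343 ] 54.34239096603528 94.5346515532583 [-0.3587217  -0.50462945 -0.46713248] 0.002426452563005126
```

View pics/c12.png

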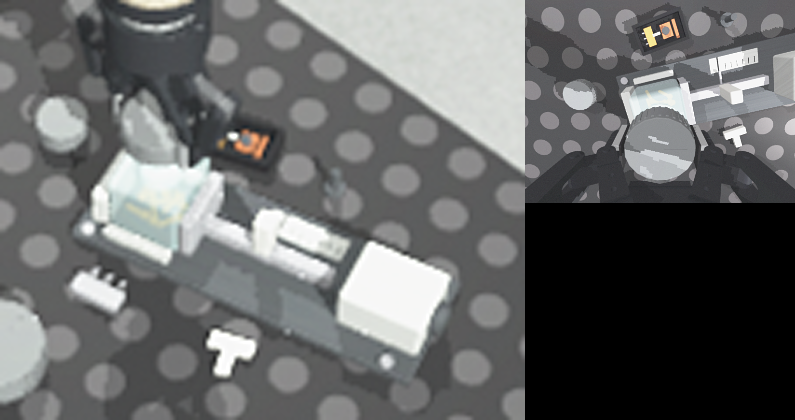

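The jar still stands clamped, the pointer is on the mark, and the cap is held about 17 mm above the mouth. Handing in.

```bash
python3 -c "
from bench import manip
print(manip.finish_job())"
```

```text
the job is handed in; nothing more can be done
None
```

I handed the job in after about 16 s of robot time. The slide is drawn out 45 mm to its long mark with the jar held snug. The cap was turned about 77° anticlockwise without slipping and is now held level, roughly 17 mm above the jar's mouth, with the bystanders untouched. The verdict was not reported back.

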